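Hold the gluing cradle at its set angle

ROBOT

A 6-joint arm with a two-finger parallel gripper is mounted at the origin on the work surface. World frame = base frame: x ahead of the robot, y to its left, z up, the work surface at z = 0. Lengths are in m, angles in rad, forces in N, time in s.
With the tool pointing down it reaches from about 0.325 to 0.85 m from the base axis. Payload 15.5 kg.
Tool frame: the origin (TCP) lies midway between the tips of the shut fingers; the grasp point (between the pads) lies 19 mm behind it (bot.grip_depth is the distance from the TCP to the grasp point, in m); z points along the fingers, y is the line along which they close (so a half turn about z gives the same grasp; the last joint's range is limited). The gripper opens to 91 mm and grips with 3 to 60 N. Pads are 32 mm wide; open, the fingers measure 118 mm over their backs; the gripper's body (76 mm by 178 mm) begins 60 mm behind the grasp point.
Start: joints at [-1.278, 0.494, 1.345, -0, 1.302, -0.096], TCP at [0.237, -0.578, 0.214] pointing down, gripper open.
Joint ranges: [-2.91, 2.91], [-0.82, 2.16], [0.22, 2.67], [-1.22, 4.37], [0.12, 2.79], [-3.08, 3.08]. Speed limits (rad/s): [1.89, 1.89, 2.57, 3.01, 3.01, 3.01].

INTERFACE

Orientations are given as a unit quaternion [x, y, z, w].
In Python, from bench import state, cams, bot gives the robot as it stands.
- The arm moves only by the tool step_arm, never from a script. Its argument "deltas" is text: rows parted by semicolons, each of 7 numbers parted by spaces: the shift along the world's x, y, z as a fraction of full scale, then the turn, a rotation vector about the world's x, y, z as a fraction of full scale, then the opening, from 0 (shut) to 1 (fully open). In form: tx ty tz ax ay az fingers; .... A call has 1 to 8 rows; each row is the pose to reach, as a shift and turn from the pose commanded when the call began; what a row does not reach only later rows make up. Full scale, the value 1, is 250 mm for a shift and 30 degrees for a turn. A row lasts 1/10 s, in which the tool goes at most 50 mm and 8.59 degrees, less where a joint would pass 70% of its speed; a pose out of reach is approached as far as the arm can. A call with a number of a shift or a turn outside -1 to 1 is refused whole. A call with a gripper value outside its range is refused whole. The fingers move at their own pace and stop on an object; the grip force is fixed at half the most. Time passes only in rows, so rows that repeat a pose let the fingers close. It gives the time, the measured TCP pose, the force, the opening and the grip force at its end, in the units of the state.
- state(): the state, without advancing time (a new reading comes with each control period).
- cams.grab_frame(name): name is "scene" or "top"; returns (picture, depth): 420x560x3 uint8, red, green, blue; 420x560 float32, m along the optical axis (not along the pixel's ray), 0 where there is no reading.
- cams.camera_info(name): a dict with "vfov" (degrees; the focal length in pixels is half the picture's height over the tangent of half this angle, whatever the lens; pixels are square), "cx", "cy" (the principal point, pixels), "k1" (the pictures are not rectified: a ray, as slopes to the right and down, at radius r is drawn at 1 + k1 r^2 times it, then the intrinsics apply), "origin" and "attitude" of the camera in the world. Camera axes: x right, y down, z forward; pixel columns grow to the right and rows downward; lengths in m; the calibration is good to about 2 mm. A picture is of the moment at which its call begins. camera_info takes no time and is no camera call.
- bot.hand_in(): hands the job in; it is judged then, once.
The state is a dict: "t": time; "joints": joint angles; "joint_vel": joint speeds; "effort": joint torques, N m; "tcp_pos": TCP position; "ee_rot": TCP orientation; "contact_force": force on the tool from outside, world axes, zero at the start; "wrist_torque": the same for the moment, N m; "opening": finger opening in m; "grip_force": force on a finger pad.
Only numpy, scipy, OpenCV 4.12 (cv2) and the standard library are available. Lean on these libraries where they do the work, as an engineer would, in place of code of your own. Each camera call takes 0.05 s, during which the arm holds its last target. There are 200 camera calls.

TASK

Using only the sprung hand lever, bring the top-heavy tilting cradle with the two purse forms off its rest post until its pointer stands between the two prongs of the fork, and keep it balanced there without a break for at least five seconds while the glue grips. Do not let it topple through to the other post, and leave the fork and the other things on the bench alone. The program finishes while the gripper still holds the lever's handle, with the cradle steady enough for the pointer to stay between the prongs for another second while the arm keeps still.

Things in the scene. Friction and masses are not known exactly. Their poses are not given: they have to be found in the camera images.
- stand: Fixed grey stand, plinth 220 x 300 x 20 mm. Origin on the table under its post, x along the axle away from the robot, y left, z up; turned up to 0.3 rad. Lever on the near (-x) side; cradle, scale plate, fork and pointer on the far side. The black rest post meets the pointer 0.30 rad to the -y side of straight down (the start), the limit post 0.45 rad to the +y side.
- axle (a point): Point on the axle, 225 mm above the stand's origin; lever, cradle and fork all turn about this axle (stand's x). A coil spring joins lever and cradle: 0.050 N m per rad of (lever angle - cradle angle). It is too weak to steady the cradle: with the lever still, the cradle tips away from its balance angle, the lean growing 2.7-fold in about 0.9 s (0.75 to 1.2).
- lever (a joint): Angle of the hand lever about the axle, rad. 0 = upright (the start); positive swings its top to the stand's -y (robot's right) and pushes the cradle positive, the pointer to +y. Range -1 to 1. Dry friction 0.35 N m (3 N at the handle). The cradle leaves its rest at a lever angle of 0.06 to 0.21 (nominal 0.13); to balance it at angle A the lever stands at -0.21 A to -0.71 A (nominal -0.42 A).
- handle: Lever's handle: level black round bar, 16 mm in diameter, 72 mm long along the stand's x. Origin 90 mm from the post's middle towards the robot and 110 mm from the axle: 335 mm high with the lever upright. Bar end 29 mm nearer the robot, lever arm 41 mm farther. Can be pinched from above across the stand's y; it spins on its pin, so the gripper can keep pointing down as the lever swings.
- cradle: Plywood board 85 x 330 mm carrying two aluminium horseshoe forms, ballast and a thin black pointer below. Origin on the axle; angle 0 with the board level and the pointer straight down, same sign as the lever; starts at -0.30 on its rest. Nominal: 1.45 kg, inertia 0.0177 kg m2, toppling moment of gravity 0.071 N m/rad, damping 0.0015 N m s; true mass, inertia and toppling moment 0.85 to 1.2 times.
- pointer_tip (a point): Lower tip of the black pointer, 6 mm wide, 165 mm from the axle, 126 mm along the stand's x; moves to the stand's +y as the cradle's angle grows.
- fork_mid (a point): Middle of the 36 mm gap between the two upright steel prongs of the fork, 165 mm from the axle, 112 mm along the stand's x: 14 mm behind the pointer, which swings past the prongs without touching. Its y is the tangent along which the pointer swings. The fork is set between 0.08 rad to the -y side and 0.16 rad to the +y side of straight down.
- bowl: White ceramic bowl, 110 mm across, 50 mm high, origin under its centre. Bystander.
- bottle: Clear bottle, 66 mm across, 190 mm high, origin under its centre. Bystander.
- hammer: Hammer lying on the table, handle to its -x, about 250 mm long. Bystander.
- mould: Loose wooden purse mould, about 90 mm across and 35 mm high, origin under its centre. Bystander.

How it is judged:
By the outcome, as a careful person would: the job done as asked, in the order asked, and still so for the second after the job is handed in, while the arm keeps its last pose, push and grip.
It also fails if it takes over 42 s, if anything falls off the work surface, if the arm or the gripper's body presses on something with over 40 N, if the wrist force passes 120 N, or if a joint passes its speed limit or range.

## Working session

There is one attempt and no reset: what is moved stays moved. The work goes in short steps, Python scripts to look and compute and a tool call to move; the robot and the scene stay as the last step left them, time stands still between calls to the robot, and variables do not carry over. Pictures are saved under pics/ and viewed, at most 10 in all, crops included, and the job is handed in when it is done.

Besides the shell and the picture viewer there is one more tool, called after "Emit:" as name(argument=value, ...), one argument or row to a line, values as JSON. step_arm: Moves the arm, as the interface text tells. Its arguments: {"type":"object","properties":{"deltas":{"type":"string"}},"required":["deltas"]}

```bash
ls; mkdir -p pics
python3 - <<'E'
from bench import state,cams,bot
import cv2,numpy as np
print(state())
for n in("scene","top"):
    p,d=cams.grab_frame(n); print(n,cams.camera_info(n))
    cv2.imwrite(f"pics/{n}0.png",p[:,:,::-1]); np.save(f"{n}0.npy",d)
E
```

```text
pics
{'t': 0.0, 'joints': array([-1.27748626e+00,  4.94206427e-01,  1.34612538e+00, -2.64994685e-06,
        1.30248630e+00, -9.55066168e-02]), 'joint_vel': array([ 0.00036499,  0.00133575,  0.00057433, -0.00186746,  0.00150649,
       -0.00086425]), 'effort': array([ 2.41834736e-03, -8.78823209e+01, -3.81853759e+01,  7.11207069e-02,
        5.30589663e-02, -4.63365564e-05]), 'tcp_pos': array([ 0.23682322, -0.57798995,  0.21332576]), 'ee_rot': array([ 9.81161889e-01,  1.93186364e-01, -6.17720385e-05, -6.09605781e-04]), 'contact_force': array([-0.39051081,  1.41781005,  0.74727946]), 'wrist_torque': array([-0.00091441, -0.00125824, -0.02201893]), 'grip_force': 0.0, 'opening': 0.09098293540264121}
scene {'vfov': 53.82496674767077, 'cx': 273.06134148595606, 'cy': 212.23521239770514, 'k1': -0.07838042749806776, 'origin': array([ 1.21926563, -0.20186941,  1.09287262]), 'attitude': array([ 0.75263198,  0.56290542, -0.20221903, -0.27529993])}
top {'vfov': 53.85964037560843, 'cx': 282.05722355087494, 'cy': 210.7246911223368, 'k1': -0.1214517308144574, 'origin': array([ 0.40308583, -0.01102016,  1.57303347]), 'attitude': array([ 0.7079468 , -0.70489014,  0.03050925, -0.03178678])}
```

View pics/scene0.png

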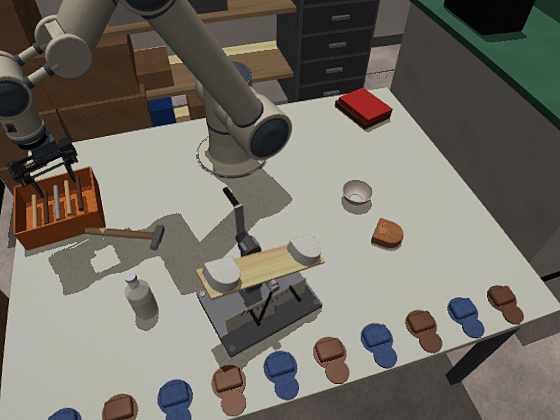

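View pics/top0.png

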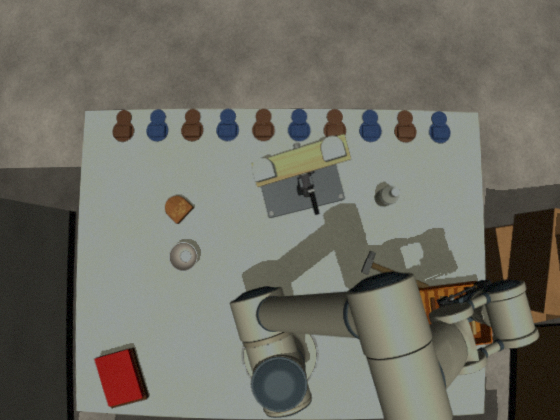

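Scene: stand in the middle with handle at about (229,195), cradle board (260,268), pointer below (265,300). Top: handle at about (315,205), plinth (305,190). Next, fit the stand's pose and look closer at the pointer and fork.

```bash
cat > h.py <<'E'
import numpy as np,cv2
from scipy.spatial.transform import Rotation as R
from bench import state,cams,bot
def K(n):
    c=cams.camera_info(n); f=210/np.tan(np.radians(c["vfov"]/2)); return c,f,R.from_quat(c["attitude"]).as_matrix()
def proj(n,P):
    c,f,M=K(n); q=(np.atleast_2d(P)-c["origin"])@M; s=q[:,:2]/q[:,2:]
    s=s*(1+c["k1"]*(s**2).sum(1,keepdims=True)); return s*f+[c["cx"],c["cy"]]
def rays(n,uv):
    c,f,M=K(n); d=(np.atleast_2d(uv)-[c["cx"],c["cy"]])/f; s=d.copy()
    for _ in range(20): s=d/(1+c["k1"]*(s**2).sum(1,keepdims=True))
    return c["origin"],np.c_[s,np.ones(len(s))]@M.T
def cloud(n,D):
    v,u=np.mgrid[:420,:560]; o,r=rays(n,np.c_[u.ravel(),v.ravel()].astype(float))
    P=o+r*D.reshape(-1,1); P[D.ravel()==0]=np.nan; return P.reshape(420,560,3)
E
python3 - <<'E'
from h import *
for n in("scene","top"):
    P=cloud(n,np.load(n+"0.npy")); I=cv2.imread(f"pics/{n}0.png").astype(int)
    x,y,z=P[...,0],P[...,1],P[...,2]
    roi=(x>.4)&(x<.85)&(abs(y+.08)<.3)
    for lo,hi in((.012,.03),(.2,.31),(.31,.36)):
        m=roi&(z>lo)&(z<hi); Q=P[m]
        if len(Q)<8: continue
        r=cv2.minAreaRect(Q[:,:2].astype(np.float32)*1000); print(n,lo,len(Q),np.round(r[0]),np.round(r[1]),round(r[2],1))
    m=roi&(z>.29)&(z<.37)&(I.max(-1)<70); print("dark high",np.round(P[m][::4],3).tolist()[:30], np.round(np.nanmean(P[m],0),3))
p=cv2.imread("pics/scene0.png")[160:360,160:360]
cv2.imwrite("pics/c1.png",cv2.resize(p,(600,600),interpolation=cv2.INTER_CUBIC))
E
```

```text
scene 0.012 4748 [717. -80.] [266. 599.] 0.0
scene 0.2 4376 [664. -67.] [181. 319.] 5.3
scene 0.31 430 [ 629. -139.] [ 60. 253.] 65.7
dark high [[0.505, -0.108, 0.341], [0.508, -0.106, 0.34], [0.513, -0.11, 0.342], [0.513, -0.115, 0.34], [0.517, -0.106, 0.342], [0.518, -0.111, 0.341], [0.517, -0.116, 0.338], [0.524, -0.107, 0.342], [0.523, -0.112, 0.339], [0.525, -0.103, 0.338], [0.532, -0.109, 0.343], [0.533, -0.099, 0.342], [0.535, -0.107, 0.342], [0.533, -0.112, 0.338], [0.541, -0.103, 0.344], [0.539, -0.108, 0.34], [0.543, -0.099, 0.342], [0.546, -0.105, 0.342], [0.54, -0.109, 0.334], [0.552, -0.101, 0.345], [0.551, -0.106, 0.341], [0.554, -0.097, 0.341], [0.554, -0.102, 0.34], [0.559, -0.093, 0.342], [0.559, -0.1, 0.341], [0.563, -0.091, 0.342], [0.565, -0.099, 0.343], [0.559, -0.103, 0.335], [0.569, -0.095, 0.342], [0.577, -0.087, 0.342]] [ 0.573 -0.103  0.327]
top 0.012 2641 [683. -81.] [333. 598.] 0.0
top 0.2 2657 [659. -69.] [184. 316.] 5.6
top 0.31 243 [ 625. -141.] [ 61. 251.] 66.6
dark high [[0.574, -0.086, 0.303], [0.569, -0.101, 0.343], [0.57, -0.091, 0.309], [0.566, -0.101, 0.343], [0.563, -0.095, 0.342], [0.56, -0.093, 0.337], [0.56, -0.104, 0.341], [0.556, -0.098, 0.343], [0.554, -0.095, 0.341], [0.554, -0.107, 0.34], [0.55, -0.104, 0.343], [0.548, -0.101, 0.339], [0.545, -0.102, 0.337], [0.542, -0.098, 0.339], [0.542, -0.111, 0.334], [0.539, -0.107, 0.341], [0.535, -0.104, 0.342], [0.533, -0.104, 0.339], [0.53, -0.102, 0.337], [0.53, -0.114, 0.337], [0.526, -0.11, 0.342], [0.524, -0.107, 0.34], [0.521, -0.107, 0.34], [0.518, -0.107, 0.34], [0.515, -0.107, 0.339], [0.512, -0.105, 0.337], [0.512, -0.116, 0.34], [0.509, -0.116, 0.342], [0.503, -0.111, 0.336]] [ 0.54  -0.104  0.338]
```

View pics/c1.png

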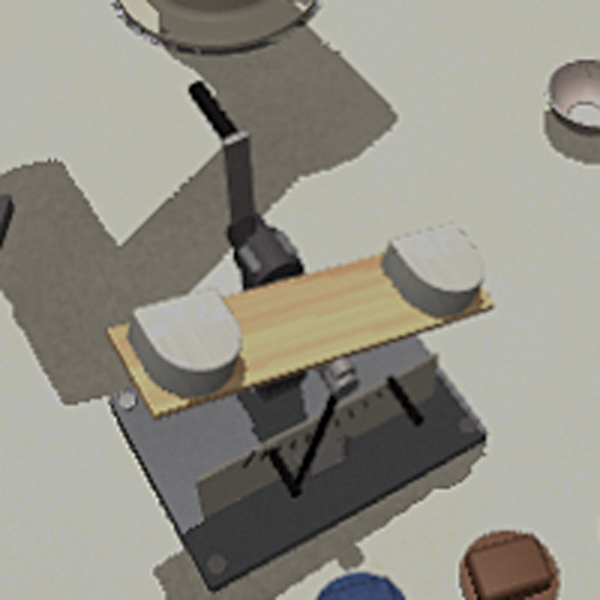

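Stand clearly seen: plinth corners in the crop at (487,435), (212,590), (112,400); pointer tip at (296,493) on the rest post. Fork is faint, near (345,440). Unrolling the pointer plane to polar.

Run:
```python
from h import *
uv=np.array([[487,435],[212,590],[112,400]])/3+160-.33
o,r=rays("scene",uv); C=o+r*((.02-o[2])/r[:,2:]); print(np.round(C,4))
e=C[0]-C[1]; print("len",np.hypot(*e[:2]),"yaw",np.arctan2(-e[0],e[1])); e2=C[1]-C[2]; print(np.hypot(*e2[:2]),np.arctan2(e2[1],e2[0]))
for n in("scene","top"):
    P=cloud(n,np.load(n+"0.npy")); I=cv2.imread(f"pics/{n}0.png").astype(int)
    m=(abs(P[...,0]-.54)<.045)&(abs(P[...,1]+.105)<.03)&(P[...,2]>.33)&(I.max(-1)<70)
    Q=P[m];l=cv2.fitLine(Q[:,:2].astype(np.float32),cv2.DIST_HUBER,0,.001,.001).ravel(); t=(Q[:,:2]-l[2:])@l[:2]
    print(n,"yaw",np.arctan2(l[1],l[0]),"mid",l[2:],"range",l[2:]+np.outer([t.min(),t.max()],l[:2]),Q[:,2].max())
```

```text
[[ 0.7298  0.0958  0.02  ]
 [ 0.8035 -0.1899  0.02  ]
 [ 0.5921 -0.2411  0.02  ]]
len 0.2950129540590525 yaw 0.25237260475873996
0.21746287235048004 0.23771128204369749
scene yaw 0.25565892 mid [ 0.5472382  -0.10255073] range [[ 0.50526477 -0.11352168]
 [ 0.58238803 -0.09336331]] 0.3455400123723321
top yaw 0.23290202 mid [ 0.54223603 -0.10353032] range [[ 0.50344627 -0.11273151]
 [ 0.57224733 -0.09641145]] 0.3447211455301351
```

```bash
cat >> h.py <<'E'
O=np.array([.6195,-.084,0]); YAW=.245
ex=np.array([np.cos(YAW),np.sin(YAW),0]); ey=np.array([-np.sin(YAW),np.cos(YAW),0]); ez=np.array([0,0,1.])
def unroll(I,xs,A,Rr,n="scene"):
    a,r=np.meshgrid(A,Rr)
    P=O+xs*ex+(r*np.sin(a))[...,None]*ey+(.225-r*np.cos(a))[...,None]*ez
    uv=proj(n,P.reshape(-1,3)).reshape(a.shape+(2,)).astype(np.float32)
    return cv2.remap(I,uv[...,0],uv[...,1],cv2.INTER_CUBIC)
E
python3 - <<'E'
from h import *
I=cv2.imread("pics/scene0.png"); A=np.linspace(-.45,.55,800); Rr=np.linspace(.10,.20,280)
cv2.imwrite("pics/u1.png",np.vstack([unroll(I,.126,A,Rr),unroll(I,.112,A,Rr)]))
E
```

```text
(no output)
```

View pics/u1.png

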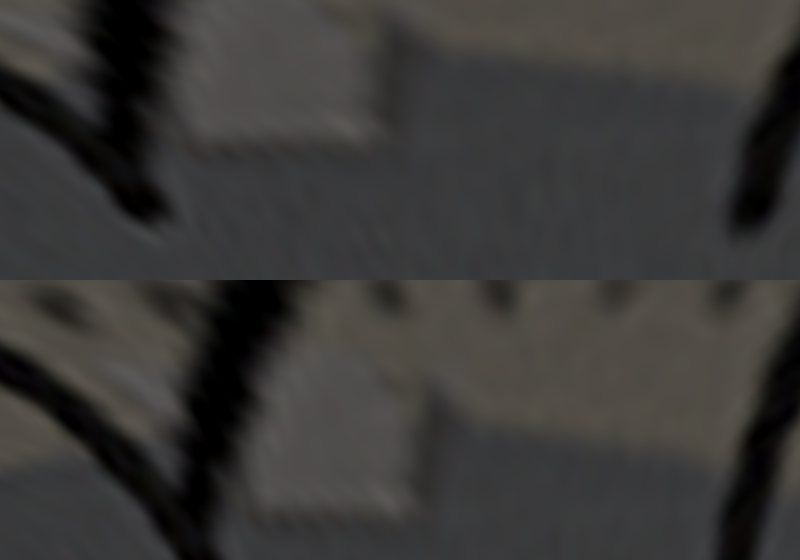

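Pointer at about column 130 (−0.29 rad) in the upper strip. The fork looks like the pale block at columns 245–430 in the lower strip, but it isn't clear; enhance.

Run:
```python
from h import *
I=cv2.imread("pics/scene0.png"); D=np.load("scene0.npy")
c=I[280:330,240:310]; c=np.clip(c.astype(float)*2.2,0,255).astype(np.uint8)
c=cv2.resize(c,(770,550),interpolation=cv2.INTER_CUBIC)
for a in(-.08,0,.08,.16):
  for r in (.13,.165):
    P=O+.112*ex+r*np.sin(a)*ey+(.225-r*np.cos(a))*ez; u=(proj("scene",P)[0]-[240,280]+.5)*11; cv2.circle(c,tuple(int(i) for i in u),3,(0,0,255),-1)
cv2.imwrite("pics/c2.png",c)
P=cloud("scene",D)-O; S=np.stack([P@ex,P@ey,P[...,2]],-1)[280:330,240:310]
for v in range(10,44,3): print(v+280,' '.join(f"{S[v,u,0]*1000:.0f}/{S[v,u,2]*1000:.0f}" for u in range(16,44,2)))
```

```text
290 14/22 14/16 19/19 23/22 25/19 27/19 29/16 127/212 135/224 137/222 136/216 136/210 47/17 87/95
293 23/22 24/19 26/16 31/20 34/21 37/22 40/22 126/196 126/191 84/96 87/97 86/87 87/84 87/79
296 31/21 34/21 37/22 42/25 42/20 45/20 125/183 127/182 88/94 88/88 88/81 90/79 88/70 88/63
299 39/21 43/23 45/21 49/23 87/99 87/92 127/173 127/167 91/82 89/73 89/66 87/56 87/50 87/42
302 47/20 85/93 88/94 88/89 88/83 126/160 126/155 90/70 89/62 89/54 88/45 88/40 88/33 89/29
305 90/94 90/88 88/77 89/74 126/150 128/149 89/57 89/49 89/44 88/35 115/89 89/23 91/21 93/19
308 90/78 89/68 91/68 90/58 127/135 126/127 94/48 96/47 99/48 101/47 112/66 97/24 99/22 102/22
311 89/58 88/50 90/48 127/125 127/119 99/50 102/50 105/50 107/49 109/46 114/52 103/20 107/21 111/24
314 90/43 88/32 98/49 126/107 103/47 106/46 110/51 111/46 114/46 106/21 108/19 111/18 114/20 117/20
317 118/88 91/21 128/100 111/53 113/52 114/47 105/20 109/23 110/19 114/22 118/23 120/22 121/16 124/17
320 125/87 128/89 128/83 115/45 108/21 110/19 112/19 117/22 118/19 122/21 125/22 127/21 129/18 132/18
323 129/80 134/86 138/89 113/22 115/21 119/21 121/19 124/20 128/23 130/21 132/21 137/25 137/19 142/23
```

View pics/c2.png

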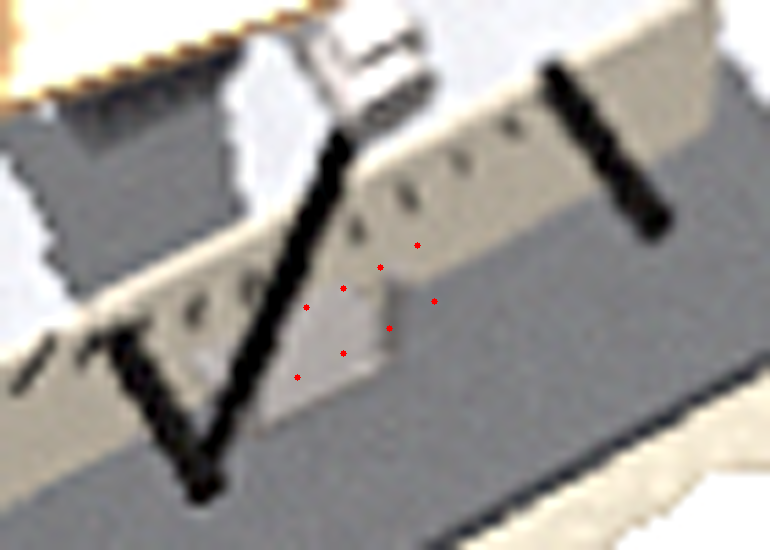

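Depth shows the fork: a level bracket at z≈48 mm with a prong at about pixel (276,305), and likely the other left of the pointer near (258,313). Locate both in 3D.

Run:
```python
from h import *
D=np.load("scene0.npy")
P=cloud("scene",D)-O; S=np.stack([P@ex,P@ey,P[...,2]],-1)*1000
m=(S[...,0]>106)&(S[...,0]<121)&(S[...,2]>54)&(S[...,2]<125)&(abs(S[...,1])<100)
for v,u in np.argwhere(m): print(u,v,np.round(S[v,u]).astype(int), round(np.arctan2(S[v,u,1],225-S[v,u,2]),3))
m=(S[...,0]>92)&(S[...,0]<119)&(S[...,2]>42)&(S[...,2]<54)&(abs(S[...,1])<100); print(S[m].min(0),S[m].max(0))
m=(S[...,0]>121)&(S[...,0]<131)&(S[...,2]>85)&(S[...,2]<200)&(S[...,1]<0); print("pointer",np.median(np.arctan2(S[m][:,1],225-S[m][:,2])))
```

```text
293 291 [106  73  99] 0.526
293 292 [107  73  94] 0.51
294 292 [108  75  95] 0.525
295 292 [112  76  98] 0.544
293 293 [110  71  95] 0.501
294 293 [113  73  98] 0.52
295 293 [114  75  98] 0.534
296 293 [114  79  94] 0.541
293 294 [111  70  93] 0.49
294 294 [114  71  97] 0.508
295 294 [116  74  97] 0.523
296 294 [118  75  99] 0.539
294 295 [117  70  96] 0.497
295 295 [117  73  94] 0.509
296 295 [120  74  98] 0.528
297 295 [120  78  94] 0.535
294 296 [118  69  94] 0.485
275 304 [110  15  86] 0.106
276 304 [111  17  87] 0.121
277 304 [112  19  87] 0.138
275 305 [109  15  79] 0.103
276 305 [115  15  89] 0.109
277 305 [114  19  84] 0.131
275 306 [111  14  77] 0.096
276 306 [116  14  85] 0.102
277 306 [114  19  78] 0.126
275 307 [110  15  69] 0.095
276 307 [114  15  76] 0.102
277 307 [113  19  71] 0.122
275 308 [110  15  64] 0.09
276 308 [112  16  66] 0.103
275 309 [113  13  64] 0.081
276 309 [114  16  63] 0.097
275 310 [113  13  60] 0.077
276 310 [114  15  59] 0.092
253 314 [106 -51  88] -0.353
254 314 [108 -49  90] -0.348
255 314 [107 -45  84] -0.312
252 315 [106 -54  85] -0.368
253 315 [109 -52  88] -0.365
254 315 [110 -50  89] -0.352
255 315 [111 -47  86] -0.329
252 316 [108 -55  85] -0.374
253 316 [110 -53  84] -0.359
254 316 [111 -51  85] -0.349
255 316 [116 -50  92] -0.358
256 316 [116 -47  89] -0.332
263 316 [114 -25  63] -0.155
253 317 [111 -54  82] -0.36
254 317 [114 -52  86] -0.36
255 317 [115 -50  85] -0.343
256 317 [118 -48  88] -0.336
263 317 [115 -26  60] -0.156
253 318 [113 -55  81] -0.363
254 318 [117 -54  87] -0.371
255 318 [119 -52  87] -0.359
256 318 [120 -49  87] -0.343
257 318 [121 -47  86] -0.324
254 319 [117 -54  82] -0.363
[ 92.22143587 -29.34598333  42.25412003] [115.23405765  16.89688587  52.74777731]
pointer -0.2978434200915442
```

Fork middle: prongs at stand y ≈ +16 and −25.5 mm, so fork_mid ≈ −5 mm (−0.03 rad); pointer reads −0.298 on its rest, so the calibration is good. Going to the handle (TCP goal 0.532, −0.106, 0.316, turn −0.144 rad).

Emit:
step_arm(
  deltas="0 0 0.2 0 0 0 1; 0 0 0.4 0 0 0 1; 0 0 0.6 0 0 0 1; 0 0 0.8 0 0 0 1; 0.1 0.16 0.9 0 0 -0.1 1; 0.2 0.32 0.9 0 0 -0.275 1; 0.3 0.48 0.9 0 0 -0.275 1; 0.4 0.64 0.9 0 0 -0.275 1",
)

```text
t: 0.9
tcp_pos: [0.3374, -0.4166, 0.4388]
ee_rot: [0.993, 0.122, 0.0, -0.0]
contact_force: [1.4, 0.1, -0.7]
opening: 0.0913
grip_force: 0.0
```

Emit:
step_arm(
  deltas="0.1 0.16 0 0 0 0 1; 0.2 0.32 0 0 0 0 1; 0.3 0.48 0 0 0 0 1; 0.4 0.64 0 0 0 0 1; 0.5 0.8 0 0 0 0 1; 0.62 0.96 0 0 0 0 1; 0.7 1 0 0 0 0 1; 0.778 1 0 0 0 0 1",
)

```text
t: 1.7
tcp_pos: [0.5323, -0.1661, 0.4389]
ee_rot: [0.992, 0.123, -0.0, -0.0]
contact_force: [0.1, -1.3, 0.1]
opening: 0.0911
grip_force: 0.0
```

Emit:
step_arm(
  deltas="0 0.12 0 0 0 0 1; 0 0.24 0 0 0 0 1; 0 0.24 -0.1 0 0 0 1; 0 0.24 -0.2 0 0 0 1; 0 0.24 -0.3 0 0 0 1; 0 0.24 -0.4 0 0 0 1; 0 0.24 -0.49 0 0 0 1; 0 0.24 -0.49 0 0 0 1",
)

```text
t: 2.5
tcp_pos: [0.5299, -0.1079, 0.3136]
ee_rot: [0.993, 0.122, -0.002, -0.001]
contact_force: [-0.3, -0.7, 0.1]
opening: 0.0911
grip_force: 0.0
```

Run:
```python
from h import *
p,d=cams.grab_frame("scene"); s=state(); print(s["tcp_pos"],s["ee_rot"],s["contact_force"])
q=s["tcp_pos"]-O; print(q@ex,q@ey)
cv2.imwrite("pics/s2.png",cv2.resize(p[160:300,160:340,::-1],(720,560)))
```

```text
[ 0.53074622 -0.10817879  0.31562717] [ 9.92522937e-01  1.22050703e-01 -1.23393794e-03 -5.67678142e-04] [0.03545532 0.15801758 0.23949878]
-0.09196807014702095 -0.0019289519188932056
```

View pics/s2.png

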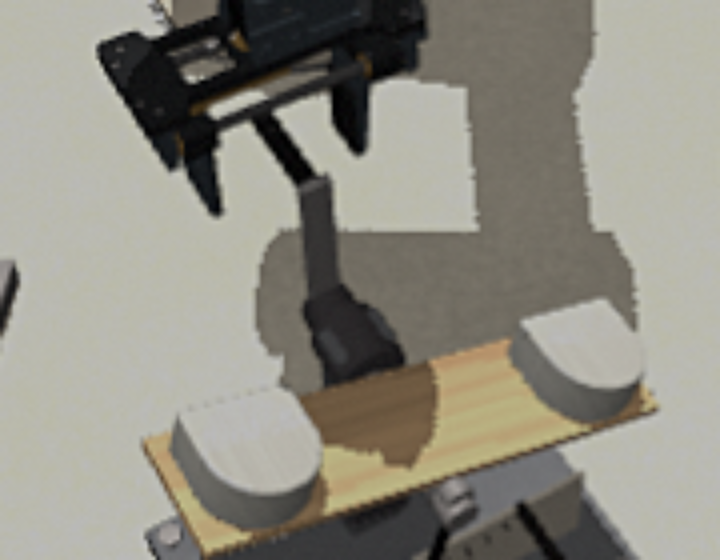

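The bar at crop (285,150) lies between the fingers. Closing.

Emit:
step_arm(
  deltas="0 0.008 0 0 0 0 0; 0 0.008 0 0 0 0 0; 0 0.008 0 0 0 0 0; 0 0.008 0 0 0 0 0; 0 0.008 0 0 0 0 0; 0 0.008 0 0 0 0 0; 0 0.008 0 0 0 0 0; 0 0.008 0 0 0 0 0",
)

```text
t: 3.35
tcp_pos: [0.5314, -0.1064, 0.3164]
ee_rot: [0.993, 0.122, -0.0, -0.0]
contact_force: [1.1, -0.6, 0.2]
opening: 0.0299
grip_force: 0.0
```

```bash
cat >> h.py <<'E'
def theta(D):
    P=cloud("scene",D)-O; X,Y,Z=P@ex,P@ey,P[...,2]
    a=np.arctan2(Y,.225-Z); r=np.hypot(Y,.225-Z)
    m=(abs(X-.1265)<.005)&(r>.03)&(r<.16)&(a>-.5)&(a<.6)
    for _ in range(4):
        c=np.median(a[m]); m&=(abs(a-c)*r<.008)
    return c,m.sum()
def phi(s):
    q=s["tcp_pos"]-O; return np.arctan2(-(q@ey),s["tcp_pos"][2]+bot.grip_depth-.225)
E
python3 - <<'E'
from h import *
s=state(); q=s["tcp_pos"]-O; print(s["tcp_pos"],s["opening"],s["contact_force"],q@ex,q@ey,phi(s))
for i in range(3):
    p,d=cams.grab_frame("scene"); print(theta(d),state()["t"])
P=cloud("scene",d); I=p.max(-1)
m=(P[...,2]>.32)&(P[...,0]>.45)&(abs(P[...,1]+.1)<.03)&(P[...,0]<.6)&(I<70);
E
```

```text
[ 0.53141957 -0.10638473  0.31641374] 0.02991720912150025 [ 1.10098359 -0.57910822  0.17097604] -0.09087966582244188 -0.0003517974524641946 0.003191945541202276
(np.float64(-0.29578307696993533), np.int64(104)) 3.4
(np.float64(-0.29247827535971604), np.int64(102)) 3.45
(np.float64(-0.295490135294548), np.int64(103)) 3.5
```

Emit:
step_arm(
  deltas="0 0 0 0 0 0 0; 0 0 0 0 0 0 0; 0 0 0 0 0 0 0; 0 0 0 0 0 0 0; 0 0 0 0 0 0 0",
)

```text
t: 4.0
tcp_pos: [0.5313, -0.1062, 0.3164]
ee_rot: [0.993, 0.122, -0.0, -0.0]
contact_force: [-0.1, 3.1, 0.2]
opening: 0.0155
grip_force: 30.0
```

Gripped (30 N). Writing the observe/estimate/plan helper.

```bash
cat > mpc.py <<'E'
import sys,json,os
from h import *
from scipy.optimize import least_squares,lsq_linear
from scipy.linalg import expm
n,ng=int(sys.argv[1]),int(sys.argv[2]); REST,TGT,L=-.2945,-.03,.11
F="log.json"; g=json.load(open(F)) if os.path.exists(F) else dict(z=[],k=[],pc=None,plan=[],pm=None)
s=state(); t=s["t"]
if g["pc"] is None: g["pc"]=(s["tcp_pos"]).tolist(); g["k"]=[[0,phi(s)],[t,phi(s)]]
if g["plan"]:
    g["k"]+=[[g["t"],g["k"][-1][1]]]+[[g["t"]+.1*(i+1),p] for i,p in enumerate(g["plan"])]; g["pc"]=g["pcn"]
    assert abs(t-g["t"]-.1*len(g["plan"]))<.02,(t,g["t"])
pm=[]
for _ in range(ng):
    s=state(); pm.append(phi(s)); p,d=cams.grab_frame("scene"); g["z"].append([s["t"],theta(d)[0]])
t=state()["t"]; g["k"].append([t,g["k"][-1][1]])
kt,kp=np.array(g["k"]).T; Z=np.array(g["z"]); Z=Z[Z[:,0]>t-2.5]; dt=.01
pr=np.array([4.01,2.82,0.]); sg=np.array([.5,.4,.012])
def sim(q):
    T,b,o,x,v=q; ts=np.arange(Z[0,0],t+dt/2,dt); u=np.interp(ts,kt,kp)+o; xs=[]
    vs=[]
    for ui in u:
        xs.append(x);vs.append(v); v+=dt*(T*np.sin(x)+b*(ui-x)-.085*v); x+=dt*v
        if x<REST: x,v=REST,max(v,0)
    return ts,np.array(xs),np.array(vs)
def res(q):
    ts,xs,_=sim(q); return np.r_[(np.interp(Z[:,0],ts,xs)-Z[:,1])/.003,(q[:3]-pr)/sg,(q[4])/.5]
f=least_squares(res,np.r_[pr,Z[0,1],0],diff_step=1e-4); q=f.x; ts,xs,vs=sim(q); x,v=xs[-1],vs[-1]; T,b,o=q[:3]
print("t %.2f th %.4f v %.4f T %.2f b %.2f o %.4f rms %.4f phi cmd %.3f meas %s phieq %.3f"%(t,x,v,T,b,o,np.std(np.interp(Z[:,0],ts,xs)-Z[:,1]),kp[-1],np.round(pm,3),(b-T)/b*TGT-o))
print("z",np.round(Z[-ng:,1],4),"F",np.round(s["contact_force"],1),"grip",round(s["grip_force"],1))
# plan: knots every .1 s, phi linear between; after n rows held two knots (camera), N knots in all
N=30; nu=np.r_[np.arange(n),[n-1]*2,np.arange(n,N-2)]; A=np.array([[0,1,0,0],[T-b,-.085,b,0],[0,0,0,1],[0,0,0,0]])
E=expm(A*.1); ue=(b-T)/b*TGT
S=np.zeros((2,N-1)); c=np.array([x-TGT,v]); r=[];y=[]; up=np.zeros(N-1); u0=kp[-1]+o-ue
for i in range(N):
    un=np.zeros(N-1); un[nu[i]]=1; k0=u0 if i==0 else 0
    Es,e2,e3=E[:2,:2],E[:2,2],E[:2,3]*10
    S=Es@S+np.outer(e2-e3,up)+np.outer(e3,un); c=Es@c+(e2-e3)*k0
    w=np.array([1,.7])*(20 if i==N-1 else 1)
    r+=[w[0]*S[0],w[1]*S[1],.6*(un-up),.15*un]; y+=[-w[0]*c[0],-w[1]*c[1],.6*k0,0]; up=un
sol=lsq_linear(np.array(r),np.array(y),(-.6,.6)).x; ph=sol[:n]+ue-o
pc=np.array(g["pc"]); h=-(s["tcp_pos"]-O)@ex
pos=lambda a:O-L*np.sin(a)*ey+(.225+L*np.cos(a)-bot.grip_depth)*ez
base=pc-pos(kp[-1]); rows=[]
if g["pm"] is None: g["pm"]=(pc-pos(kp[-1])).tolist()
for a in ph: rows.append(np.round((pos(a)+np.array(g["pm"])-pc)/.25,3))
print("phi plan",np.round(ph,3)); print("; ".join("%g %g %g 0 0 0 0"%tuple(w) for w in rows))
g.update(t=t,plan=ph.tolist(),pcn=(pc+rows[-1]*.25).tolist()); json.dump(g,open(F,"w"))
E
python3 mpc.py 4 4
```

```text
t 4.20 th -0.2945 v 0.0000 T 4.00 b 2.83 o 0.0001 rms 0.0027 phi cmd 0.002 meas [0.002 0.002 0.002 0.002] phieq 0.012
z [-0.2904 -0.2952 -0.2884 -0.294 ] F [-0.1  1.9  0.4] grip 30.0
phi plan [0.375 0.429 0.321 0.15 ]
0.039 -0.156 -0.031 0 0 0 0; 0.044 -0.177 -0.04 0 0 0 0; 0.034 -0.134 -0.022 0 0 0 0; 0.016 -0.063 -0.005 0 0 0 0
```

```bash
sed -i 's/\.6\*(un-up)/WD*(un-up)/; s/\.6\*k0/WD*k0/; s/^n,ng=/WD=2.;n,ng=/' mpc.py
python3 - <<'E'
import json;g=json.load(open("log.json"));g["plan"]=[];json.dump(g,open("log.json","w"))
E
python3 mpc.py 4 2
```

```text
t 4.30 th -0.2945 v 0.0000 T 4.00 b 2.83 o 0.0001 rms 0.0025 phi cmd 0.002 meas [0.002 0.002] phieq 0.012
z [-0.2915 -0.2938] F [ 0.7  3.5 -0.7] grip 30.0
phi plan [0.158 0.236 0.258 0.243]
0.017 -0.066 -0.005 0 0 0 0; 0.025 -0.099 -0.012 0 0 0 0; 0.027 -0.108 -0.015 0 0 0 0; 0.026 -0.102 -0.013 0 0 0 0
```

Emit:
step_arm(
  deltas="0.017 -0.066 -0.005 0 0 0 0; 0.025 -0.099 -0.012 0 0 0 0; 0.027 -0.108 -0.015 0 0 0 0; 0.026 -0.102 -0.013 0 0 0 0",
)

```text
t: 4.7
tcp_pos: [0.5381, -0.1324, 0.3128]
ee_rot: [0.993, 0.122, -0.0, 0.0]
contact_force: [1.9, -0.6, -8.2]
opening: 0.0152
grip_force: 30.0
```

```bash
python3 mpc.py 4 4
```

```text
t 4.90 th -0.2488 v 0.1912 T 4.00 b 2.89 o 0.0002 rms 0.0024 phi cmd 0.243 meas [0.25  0.245 0.243 0.243] phieq 0.011
z [-0.2827 -0.2734 -0.2668 -0.2555] F [ 3.4 -0.4 -8.1] grip 30.0
phi plan [ 0.156  0.084  0.029 -0.012]
-0.01 0.037 0.008 0 0 0 0; -0.017 0.067 0.011 0 0 0 0; -0.023 0.09 0.013 0 0 0 0; -0.027 0.108 0.013 0 0 0 0
```

Emit:
step_arm(
  deltas="-0.01 0.037 0.008 0 0 0 0; -0.017 0.067 0.011 0 0 0 0; -0.023 0.09 0.013 0 0 0 0; -0.027 0.108 0.013 0 0 0 0",
)

```text
t: 5.3
tcp_pos: [0.5309, -0.1042, 0.3166]
ee_rot: [0.992, 0.122, -0.0, 0.0]
contact_force: [2.9, -2.2, -6.5]
opening: 0.0154
grip_force: 30.0
```

```bash
python3 mpc.py 4 4
```

```text
t 5.50 th -0.1645 v 0.0984 T 3.92 b 2.74 o -0.0036 rms 0.0036 phi cmd -0.012 meas [-0.017 -0.021 -0.02  -0.018] phieq 0.017
z [-0.1915 -0.1841 -0.1769 -0.1681] F [-0.4  3.  -4.1] grip 30.0
phi plan [0.034 0.059 0.069 0.069]
0.004 -0.02 -0 0 0 0 0; 0.007 -0.03 -0.001 0 0 0 0; 0.008 -0.035 -0.001 0 0 0 0; 0.008 -0.035 -0.001 0 0 0 0
```

Emit:
step_arm(
  deltas="0.004 -0.02 0 0 0 0 0; 0.007 -0.03 -0.001 0 0 0 0; 0.008 -0.035 -0.001 0 0 0 0; 0.008 -0.035 -0.001 0 0 0 0",
)

```text
t: 5.9
tcp_pos: [0.5333, -0.1139, 0.3161]
ee_rot: [0.993, 0.122, 0.0, 0.0]
contact_force: [3.5, 1.9, -5.8]
opening: 0.0153
grip_force: 30.0
```

```bash
python3 mpc.py 4 4
```

```text
t 6.10 th -0.1531 v 0.0079 T 4.58 b 3.20 o -0.0170 rms 0.0034 phi cmd 0.069 meas [0.073 0.073 0.073 0.073] phieq 0.030
z [-0.1584 -0.1565 -0.1544 -0.1514] F [ 3.5 -0.6 -7.2] grip 30.0
phi plan [0.116 0.134 0.132 0.117]
0.005 -0.02 -0.002 0 0 0 0; 0.007 -0.027 -0.003 0 0 0 0; 0.007 -0.026 -0.003 0 0 0 0; 0.005 -0.02 -0.002 0 0 0 0
```

Emit:
step_arm(
  deltas="0.005 -0.02 -0.002 0 0 0 0; 0.007 -0.027 -0.003 0 0 0 0; 0.007 -0.026 -0.003 0 0 0 0; 0.005 -0.02 -0.002 0 0 0 0",
)

```text
t: 6.5
tcp_pos: [0.5346, -0.119, 0.3156]
ee_rot: [0.993, 0.122, 0.0, 0.0]
contact_force: [5.4, -0.7, -8.9]
opening: 0.0153
grip_force: 30.0
```

```bash
python3 mpc.py 4 4
```

```text
t 6.70 th -0.1122 v 0.1108 T 4.69 b 3.17 o -0.0044 rms 0.0038 phi cmd 0.117 meas [0.122 0.118 0.119 0.118] phieq 0.019
z [-0.1265 -0.1269 -0.1234 -0.1175] F [ 4.3 -0.7 -8.3] grip 30.0
phi plan [ 0.063  0.025  0.001 -0.013]
-0.005 0.023 0.002 0 0 0 0; -0.009 0.039 0.003 0 0 0 0; -0.012 0.049 0.003 0 0 0 0; -0.014 0.055 0.003 0 0 0 0
```

Emit:
step_arm(
  deltas="-0.005 0.023 0.002 0 0 0 0; -0.009 0.039 0.003 0 0 0 0; -0.012 0.049 0.003 0 0 0 0; -0.014 0.055 0.003 0 0 0 0",
)

```text
t: 7.1
tcp_pos: [0.531, -0.1046, 0.3165]
ee_rot: [0.993, 0.122, 0.0, 0.0]
contact_force: [4.5, -2.2, -7.2]
opening: 0.0154
grip_force: 30.0
```

```bash
python3 mpc.py 4 4
```

```text
t 7.30 th -0.0507 v 0.0703 T 4.17 b 2.83 o -0.0025 rms 0.0025 phi cmd -0.013 meas [-0.013 -0.014 -0.014 -0.014] phieq 0.017
z [-0.0691 -0.0613 -0.0555 -0.0571] F [ 3.5  1.5 -5.2] grip 30.0
phi plan [-0.019 -0.019 -0.015 -0.009]
-0 0.003 -0 0 0 0 0; -0 0.003 -0 0 0 0 0; 0 0.001 -0 0 0 0 0; 0.001 -0.001 -0 0 0 0 0
```

Emit:
step_arm(
  deltas="0 0.003 0 0 0 0 0; 0 0.003 0 0 0 0 0; 0 0.001 0 0 0 0 0; 0.001 -0.001 0 0 0 0 0",
)

```text
t: 7.7
tcp_pos: [0.531, -0.1047, 0.3165]
ee_rot: [0.993, 0.122, -0.0, -0.0]
contact_force: [0.4, 3.0, -2.4]
opening: 0.0155
grip_force: 30.0
```

```bash
python3 mpc.py 4 4
```

```text
t 7.90 th -0.0343 v -0.0031 T 3.86 b 2.79 o -0.0121 rms 0.0021 phi cmd -0.009 meas [-0.012 -0.011 -0.011 -0.011] phieq 0.024
z [-0.0358 -0.0366 -0.035  -0.0329] F [ 0.2  2.5 -2.4] grip 30.0
phi plan [0.011 0.025 0.034 0.038]
0.002 -0.009 -0 0 0 0 0; 0.004 -0.015 -0 0 0 0 0; 0.004 -0.019 -0 0 0 0 0; 0.005 -0.021 -0 0 0 0 0
```

Emit:
step_arm(
  deltas="0.002 -0.009 0 0 0 0 0; 0.004 -0.015 0 0 0 0 0; 0.004 -0.019 0 0 0 0 0; 0.005 -0.021 0 0 0 0 0",
)

```text
t: 8.3
tcp_pos: [0.5324, -0.1105, 0.3163]
ee_rot: [0.993, 0.122, -0.0, -0.0]
contact_force: [0.5, 3.3, -4.8]
opening: 0.0152
grip_force: 30.0
```

```bash
python3 mpc.py 4 4
```

```text
t 8.50 th -0.0333 v 0.0116 T 4.11 b 2.78 o -0.0044 rms 0.0022 phi cmd 0.038 meas [0.041 0.041 0.042 0.041] phieq 0.019
z [-0.0361 -0.0294 -0.0339 -0.0374] F [ 1.6  2.7 -4.2] grip 30.0
phi plan [0.025 0.016 0.01  0.007]
-0.002 0.006 -0 0 0 0 0; -0.003 0.01 -0 0 0 0 0; -0.003 0.012 -0 0 0 0 0; -0.003 0.014 -0 0 0 0 0
```

Emit:
step_arm(
  deltas="-0.002 0.006 0 0 0 0 0; -0.003 0.01 0 0 0 0 0; -0.003 0.012 0 0 0 0 0; -0.003 0.014 0 0 0 0 0",
)

```text
t: 8.9
tcp_pos: [0.5316, -0.107, 0.3165]
ee_rot: [0.993, 0.122, -0.0, 0.0]
contact_force: [1.5, -2.3, -3.6]
opening: 0.0153
grip_force: 30.0
```

```bash
python3 mpc.py 4 4
```

```text
t 9.10 th -0.0132 v 0.0295 T 4.48 b 2.94 o 0.0016 rms 0.0023 phi cmd 0.007 meas [0.009 0.008 0.009 0.008] phieq 0.014
z [-0.0189 -0.0173 -0.014  -0.0148] F [ 0.9 -2.5 -4.3] grip 30.0
phi plan [-0.014 -0.024 -0.026 -0.023]
-0.003 0.009 -0 0 0 0 0; -0.004 0.013 -0 0 0 0 0; -0.004 0.014 -0 0 0 0 0; -0.004 0.012 -0 0 0 0 0
```

Emit:
step_arm(
  deltas="-0.003 0.009 0 0 0 0 0; -0.004 0.013 0 0 0 0 0; -0.004 0.014 0 0 0 0 0; -0.004 0.012 0 0 0 0 0",
)

```text
t: 9.5
tcp_pos: [0.5306, -0.1034, 0.3164]
ee_rot: [0.993, 0.122, 0.0, -0.0]
contact_force: [2.1, 2.9, -2.2]
opening: 0.0152
grip_force: 30.0
```

```bash
python3 mpc.py 4 4
```

```text
t 9.70 th 0.0082 v 0.0185 T 4.37 b 2.80 o 0.0070 rms 0.0023 phi cmd -0.023 meas [-0.025 -0.025 -0.025 -0.025] phieq 0.010
z [0.0066 0.0055 0.0054 0.0075] F [ 1.8  3.9 -1.7] grip 30.0
phi plan [-0.039 -0.045 -0.042 -0.035]
-0.001 0.007 -0 0 0 0 0; -0.002 0.01 -0 0 0 0 0; -0.002 0.009 -0 0 0 0 0; -0.001 0.006 -0 0 0 0 0
```

Emit:
step_arm(
  deltas="-0.002 0.009 0 0 0 0 0; -0.003 0.013 0 0 0 0 0; -0.003 0.013 0 0 0 0 0; -0.002 0.01 0 0 0 0 0",
)

```text
t: 10.1
tcp_pos: [0.53, -0.101, 0.3164]
ee_rot: [0.993, 0.122, -0.0, -0.0]
contact_force: [1.0, 3.5, -3.2]
opening: 0.0153
grip_force: 30.0
```

```bash
python3 - <<'E'
import json;g=json.load(open("log.json"))
pc=g["pcn"]; g["pcn"]=[pc[0]-.00025,pc[1]+.001,pc[2]]; g["plan"]=[-.047,-.058,-.058,-.045]  # the bigger rows sent
json.dump(g,open("log.json","w"))
E
sed -i 's/t-2.5/t-1.7/; s/pr=np.array(\[4.01,2.82/pr=np.array([4.25,2.85/; s/sg=np.array(\[.5,.4,.012/sg=np.array([.25,.2,.02/; s/^WD=2./WD=1.2/' mpc.py; python3 mpc.py 4 4
```

```text
t 10.30 th -0.0310 v -0.1185 T 4.24 b 2.88 o -0.0155 rms 0.0019 phi cmd -0.045 meas [-0.047 -0.047 -0.047 -0.047] phieq 0.030
z [-0.0144 -0.0156 -0.0167 -0.0262] F [ 1.2  3.3 -2.5] grip 30.0
phi plan [0.081 0.139 0.151 0.135]
0.013 -0.054 -0.001 0 0 0 0; 0.02 -0.078 -0.004 0 0 0 0; 0.021 -0.083 -0.005 0 0 0 0; 0.019 -0.077 -0.004 0 0 0 0
```

Emit:
step_arm(
  deltas="0.011 -0.046 -0.001 0 0 0 0; 0.016 -0.065 -0.003 0 0 0 0; 0.017 -0.069 -0.004 0 0 0 0",
)

```text
t: 10.6
tcp_pos: [0.5345, -0.1189, 0.3154]
ee_rot: [0.993, 0.122, 0.0, -0.0]
contact_force: [0.9, 3.1, 0.6]
opening: 0.015
grip_force: 30.0
```

```bash
python3 - <<'E'
import json,numpy as np;g=json.load(open("log.json"))
g["pcn"]=(np.array(g["pc"])+.25*np.array([.017,-.069,-.004])).tolist(); g["plan"]=[.063,.108,.118]
json.dump(g,open("log.json","w"))
E
sed -i 's/^WD=1.2/WD=1.6/; s/sg=np.array(\[.25,.2,.02/sg=np.array([.25,.2,.01/; s/t-1.7/t-2.0/' mpc.py; python3 mpc.py 4 4
```

```text
t 10.80 th -0.0517 v 0.0148 T 4.08 b 3.05 o -0.0027 rms 0.0031 phi cmd 0.118 meas [0.121 0.121 0.12  0.12 ] phieq 0.013
z [-0.0499 -0.0491 -0.0497 -0.0503] F [ 3.3 -0.7 -2.8] grip 30.0
phi plan [ 0.065  0.027  0.003 -0.011]
-0.005 0.022 0.003 0 0 0 0; -0.009 0.038 0.004 0 0 0 0; -0.012 0.048 0.004 0 0 0 0; -0.013 0.054 0.004 0 0 0 0
```

Emit:
step_arm(
  deltas="-0.005 0.022 0.003 0 0 0 0; -0.009 0.038 0.004 0 0 0 0; -0.012 0.048 0.004 0 0 0 0; -0.013 0.054 0.004 0 0 0 0",
)

```text
t: 11.2
tcp_pos: [0.531, -0.1048, 0.3165]
ee_rot: [0.992, 0.122, -0.0, 0.0]
contact_force: [1.4, -3.6, -2.7]
opening: 0.0155
grip_force: 30.0
```

```bash
python3 mpc.py 4 4
```

```text
t 11.40 th -0.0293 v 0.0274 T 4.25 b 2.76 o 0.0085 rms 0.0023 phi cmd -0.011 meas [-0.012 -0.013 -0.012 -0.012] phieq 0.008
z [-0.0356 -0.0312 -0.0297 -0.0358] F [ 1.   0.9 -1.7] grip 30.0
phi plan [-0.016 -0.017 -0.014 -0.009]
-0.001 0.003 -0 0 0 0 0; -0.001 0.003 -0 0 0 0 0; -0.001 0.002 -0 0 0 0 0; -0 -0 -0 0 0 0 0
```

Emit:
step_arm(
  deltas="-0.001 0.003 0 0 0 0 0; -0.001 0.003 0 0 0 0 0; -0.001 0.002 0 0 0 0 0; 0 0 0 0 0 0 0",
)

```text
t: 11.8
tcp_pos: [0.531, -0.1048, 0.3164]
ee_rot: [0.993, 0.122, -0.0, -0.0]
contact_force: [-0.5, 2.9, 0.0]
opening: 0.0156
grip_force: 30.0
```

```bash
python3 mpc.py 4 4
```

```text
t 12.00 th -0.0396 v -0.0399 T 4.27 b 2.91 o -0.0034 rms 0.0022 phi cmd -0.009 meas [-0.012 -0.011 -0.011 -0.011] phieq 0.017
z [-0.0315 -0.0364 -0.0336 -0.0399] F [-1.   3.  -0.6] grip 30.0
phi plan [0.034 0.057 0.065 0.063]
0.004 -0.019 -0 0 0 0 0; 0.007 -0.029 -0.001 0 0 0 0; 0.008 -0.032 -0.001 0 0 0 0; 0.008 -0.031 -0.001 0 0 0 0
```

Emit:
step_arm(
  deltas="0.004 -0.019 0 0 0 0 0; 0.007 -0.029 -0.001 0 0 0 0; 0.008 -0.032 -0.001 0 0 0 0; 0.008 -0.031 -0.001 0 0 0 0",
)

```text
t: 12.4
tcp_pos: [0.5332, -0.1134, 0.3161]
ee_rot: [0.993, 0.122, -0.0, 0.0]
contact_force: [0.0, -1.2, -1.9]
opening: 0.0151
grip_force: 30.0
```

```bash
python3 mpc.py 4 4
```

```text
t 12.60 th -0.0514 v 0.0080 T 4.26 b 2.85 o -0.0017 rms 0.0026 phi cmd 0.063 meas [0.069 0.069 0.069 0.068] phieq 0.017
z [-0.0526 -0.0476 -0.0566 -0.0488] F [ 0.7 -2.9 -3.8] grip 30.0
phi plan [0.048 0.035 0.025 0.017]
-0.002 0.006 0 0 0 0 0; -0.003 0.012 0.001 0 0 0 0; -0.005 0.016 0.001 0 0 0 0; -0.005 0.019 0.001 0 0 0 0
```

Emit:
step_arm(
  deltas="-0.002 0.006 0 0 0 0 0; -0.003 0.012 0.001 0 0 0 0; -0.005 0.016 0.001 0 0 0 0; -0.005 0.019 0.001 0 0 0 0",
)

```text
t: 13.0
tcp_pos: [0.5319, -0.108, 0.3164]
ee_rot: [0.993, 0.122, 0.0, 0.0]
contact_force: [0.8, -3.1, -2.2]
opening: 0.0154
grip_force: 30.0
```

```bash
python3 mpc.py 4 4
```

```text
t 13.20 th -0.0355 v 0.0279 T 4.25 b 2.84 o 0.0009 rms 0.0026 phi cmd 0.017 meas [0.018 0.018 0.018 0.018] phieq 0.014
z [-0.0414 -0.041  -0.0361 -0.0377] F [ 0.2 -0.3 -2.9] grip 30.0
phi plan [ 0.004 -0.003 -0.004 -0.003]
-0.002 0.006 -0 0 0 0 0; -0.002 0.009 -0 0 0 0 0; -0.003 0.01 -0 0 0 0 0; -0.003 0.009 -0 0 0 0 0
```

Emit:
step_arm(
  deltas="-0.002 0.006 0 0 0 0 0; -0.002 0.009 0 0 0 0 0; -0.003 0.01 0 0 0 0 0; -0.003 0.009 0 0 0 0 0",
)

```text
t: 13.6
tcp_pos: [0.5312, -0.1056, 0.3164]
ee_rot: [0.993, 0.122, 0.0, -0.0]
contact_force: [1.5, 0.1, -1.6]
opening: 0.0156
grip_force: 30.0
```

```bash
python3 mpc.py 3 4
```

```text
t 13.80 th -0.0285 v -0.0025 T 4.25 b 2.85 o -0.0005 rms 0.0022 phi cmd -0.003 meas [-0.004 -0.004 -0.004 -0.004] phieq 0.015
z [-0.0308 -0.0276 -0.0282 -0.0284] F [ 1.4  0.6 -1.9] grip 30.0
phi plan [0.008 0.015 0.02 ]
0.002 -0.005 -0 0 0 0 0; 0.002 -0.008 -0 0 0 0 0; 0.003 -0.01 -0 0 0 0 0
```

Emit:
step_arm(
  deltas="0.002 -0.005 0 0 0 0 0; 0.002 -0.008 0 0 0 0 0; 0.003 -0.01 0 0 0 0 0",
)

```text
t: 14.1
tcp_pos: [0.5319, -0.1082, 0.3164]
ee_rot: [0.993, 0.122, -0.0, -0.0]
contact_force: [-0.3, 4.5, -1.7]
opening: 0.0153
grip_force: 30.0
```

```bash
python3 mpc.py 3 3
```

```text
t 14.25 th -0.0315 v -0.0052 T 4.26 b 2.84 o -0.0005 rms 0.0022 phi cmd 0.020 meas [0.02  0.021 0.021] phieq 0.015
z [-0.0328 -0.0291 -0.031 ] F [ 0.2  2.8 -1.7] grip 30.0
phi plan [0.021 0.021 0.02 ]
0 -0 -0 0 0 0 0; 0 -0 -0 0 0 0 0; 0 -0 -0 0 0 0 0
```

Balanced in the middle of the fork (−0.031, speed about 0), and the plan asks for no change. Handing in.

```bash
python3 -c "
from bench import bot
print(bot.hand_in())"
```

```text
the job is handed in; nothing more can be done
None
```

I handed the job in at about 14.3 s with the cradle balanced near the middle of the fork (pointer at −0.031 rad, almost still). By my tracking, the pointer had been between the prongs for about seven seconds without a break, and the gripper was still holding the handle; I have not seen the verdict.

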